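# Feel along a bone plate for the proud screw

## Task

Check the bone plate by touch, pressing only lightly and gripping nothing: run the fingertips along its row of five screw heads from the plate's broad end to its narrow end, touching every head in turn. Then rest the fingertips lightly on the one head that stands proud of the others, and finish while holding them there to point it out. Leave the other things where they are.

Things in the scene. Friction and masses are not known exactly. Their poses are not given: they have to be found in the camera images.
- cradle: brushed metal box 320 x 160 x 35 mm, fixed to the bench, with a black foam pad and a foam-lined post that carry the bone. Origin: on the bench, straight below the bone's origin; x along the bone towards its shaft.
- bone: pale yellow plastic knee end of a thigh bone, about 290 mm long, lying on the foam with a level dark grey titanium bone plate on top. Origin: plate's top face at its middle filled hole, 125 mm above the bench; x along the plate to its narrow end, z up. Bone, plate and screws give straight down together by about 1 mm per 1.2 N (10 mm at most) and spring back; sideways they are fixed.
- place1 (a point): centre of filled hole 1 of 5 on the plate's top face (1 = broad end, 5 = narrow end); one screw sits in each. In the bone frame at x = -64 mm, y = -7 mm. Screws are 32 mm apart with an empty hole between. Plate: 4.5 mm thick, 175 mm long, 17 mm wide along the shaft, 32 mm at its broad round end.
- place2 (a point): centre of filled hole 2 of 5 on the plate's top face (1 = broad end, 5 = narrow end); one screw sits in each. In the bone frame at x = -32 mm, y = -2 mm. Screws are 32 mm apart with an empty hole between. Plate: 4.5 mm thick, 175 mm long, 17 mm wide along the shaft, 32 mm at its broad round end.
- place3 (a point): centre of filled hole 3 of 5 on the plate's top face (1 = broad end, 5 = narrow end); one screw sits in each. In the bone frame at x = 0 mm, y = 0 mm. Screws are 32 mm apart with an empty hole between. Plate: 4.5 mm thick, 175 mm long, 17 mm wide along the shaft, 32 mm at its broad round end.
- place4 (a point): centre of filled hole 4 of 5 on the plate's top face (1 = broad end, 5 = narrow end); one screw sits in each. In the bone frame at x = 32 mm, y = 0 mm. Screws are 32 mm apart with an empty hole between. Plate: 4.5 mm thick, 175 mm long, 17 mm wide along the shaft, 32 mm at its broad round end.
- place5 (a point): centre of filled hole 5 of 5 on the plate's top face (1 = broad end, 5 = narrow end); one screw sits in each. In the bone frame at x = 64 mm, y = 0 mm. Screws are 32 mm apart with an empty hole between. Plate: 4.5 mm thick, 175 mm long, 17 mm wide along the shaft, 32 mm at its broad round end.
- screw_proud: the one screw that stands proud: same round 10 mm steel head, 4 mm high, but its top is 11 mm above the plate's top face (136 mm above the bench), 7 mm higher than the others, threaded shank (6 mm thick) showing below. Origin: middle of the head's top, z up. Which hole it sits in changes from run to run. It cannot be pushed in; it moves only up and down with the bone.
- screw_a: polished steel bone screw seated on the plate; round head 10 mm across, slightly domed, with a dark hex socket. Origin: middle of the head's top, 4 mm above the plate's top face (129 mm above the bench), z up. It does not turn and moves only up and down with the bone. Which of the five filled holes it sits in changes from run to run.
- screw_b: polished steel bone screw seated on the plate; round head 10 mm across, slightly domed, with a dark hex socket. Origin: middle of the head's top, 4 mm above the plate's top face (129 mm above the bench), z up. It does not turn and moves only up and down with the bone. Which of the five filled holes it sits in changes from run to run.
- screw_c: polished steel bone screw seated on the plate; round head 10 mm across, slightly domed, with a dark hex socket. Origin: middle of the head's top, 4 mm above the plate's top face (129 mm above the bench), z up. It does not turn and moves only up and down with the bone. Which of the five filled holes it sits in changes from run to run.
- screw_d: polished steel bone screw seated on the plate; round head 10 mm across, slightly domed, with a dark hex socket. Origin: middle of the head's top, 4 mm above the plate's top face (129 mm above the bench), z up. It does not turn and moves only up and down with the bone. Which of the five filled holes it sits in changes from run to run.
- sensor: bystander, loose: aluminium sensor puck 38 mm across, 34 mm tall, with a grey 26 x 20 mm plug block on one side, standing on the metal box beside the bone shaft. Origin: centre of its underside.
- driver: bystander, loose: screwdriver 200 mm long with a black handle, lying on the bench beside the box. Origin: on its underside; it lies along its x axis, handle to -x.
- carton: bystander, loose: white cardboard carton 120 x 75 x 45 mm on the bench on the other side of the box. Origin: centre of its underside.

How it is judged (in metres and radians):
On the way, in this order (a step that is already met when the one before it is completed fails the run):
1. the fingertips touch the head at the broad end (((contact force between the fingers and screw_a above 0.3 N and horizontal distance between screw_a and place1 below 0.006 m) or (contact force between the fingers and screw_b above 0.3 N and horizontal distance between screw_b and place1 below 0.006 m) or (contact force between the fingers and screw_proud above 0.3 N and horizontal distance between screw_proud and place1 below 0.006 m) or (contact force between the fingers and screw_c above 0.3 N and horizontal distance between screw_c and place1 below 0.006 m) or (contact force between the fingers and screw_d above 0.3 N and horizontal distance between screw_d and place1 below 0.006 m))), for 0.1 s.
2. the fingertips touch the second head (((contact force between the fingers and screw_a above 0.3 N and horizontal distance between screw_a and place2 below 0.006 m) or (contact force between the fingers and screw_b above 0.3 N and horizontal distance between screw_b and place2 below 0.006 m) or (contact force between the fingers and screw_proud above 0.3 N and horizontal distance between screw_proud and place2 below 0.006 m) or (contact force between the fingers and screw_c above 0.3 N and horizontal distance between screw_c and place2 below 0.006 m) or (contact force between the fingers and screw_d above 0.3 N and horizontal distance between screw_d and place2 below 0.006 m))), for 0.1 s.
3. the fingertips touch the third (middle) head (((contact force between the fingers and screw_a above 0.3 N and horizontal distance between screw_a and place3 below 0.006 m) or (contact force between the fingers and screw_b above 0.3 N and horizontal distance between screw_b and place3 below 0.006 m) or (contact force between the fingers and screw_proud above 0.3 N and horizontal distance between screw_proud and place3 below 0.006 m) or (contact force between the fingers and screw_c above 0.3 N and horizontal distance between screw_c and place3 below 0.006 m) or (contact force between the fingers and screw_d above 0.3 N and horizontal distance between screw_d and place3 below 0.006 m))), for 0.1 s.
4. the fingertips touch the fourth head (((contact force between the fingers and screw_a above 0.3 N and horizontal distance between screw_a and place4 below 0.006 m) or (contact force between the fingers and screw_b above 0.3 N and horizontal distance between screw_b and place4 below 0.006 m) or (contact force between the fingers and screw_proud above 0.3 N and horizontal distance between screw_proud and place4 below 0.006 m) or (contact force between the fingers and screw_c above 0.3 N and horizontal distance between screw_c and place4 below 0.006 m) or (contact force between the fingers and screw_d above 0.3 N and horizontal distance between screw_d and place4 below 0.006 m))), for 0.1 s.
5. the fingertips touch the fifth head, at the narrow end (((contact force between the fingers and screw_a above 0.3 N and horizontal distance between screw_a and place5 below 0.006 m) or (contact force between the fingers and screw_b above 0.3 N and horizontal distance between screw_b and place5 below 0.006 m) or (contact force between the fingers and screw_proud above 0.3 N and horizontal distance between screw_proud and place5 below 0.006 m) or (contact force between the fingers and screw_c above 0.3 N and horizontal distance between screw_c and place5 below 0.006 m) or (contact force between the fingers and screw_d above 0.3 N and horizontal distance between screw_d and place5 below 0.006 m))), for 0.1 s.
At the end, for the whole second after the job is handed in: After all five heads were touched in order (over 0.3 N for 0.1 s each), the fingertips rest still on the proud screw's head with more than 0.3 N, touching no other screw; the bone lies on its foam (contact force between the fingers and screw_proud above 0.3 N and linear speed of screw_proud below 0.01 m/s and height (world z) of place3 below 0.129 m and contact force between the fingers and screw_a below 0.3 N and contact force between the fingers and screw_b below 0.3 N and contact force between the fingers and screw_c below 0.3 N and contact force between the fingers and screw_d below 0.3 N); the arm keeps its last pose, push and grip.
It fails at once if a screw, the plate or the bone is pressed or squeezed hard (over 15 N) (contact force between any of the fingers, the arm and screw_a above 15 N or contact force between any of the fingers, the arm and screw_b above 15 N or contact force between any of the fingers, the arm and screw_proud above 15 N or contact force between any of the fingers, the arm and screw_c above 15 N or contact force between any of the fingers, the arm and screw_d above 15 N or contact force between any of the fingers, the arm and bone above 15 N).
It fails at once if the bone is lifted off its foam (over 4 mm) (height (world z) of place3 above 0.129 m).
It fails at once if the sensor, the screwdriver or the carton is moved (over 15 mm) (distance of any of sensor, driver, carton from where it was at the start of the episode above 0.015 m).
It also fails if it takes over 48 s, if anything falls off the work surface, if the arm or the gripper's body presses on something with over 40 N, if the wrist force passes 120 N, or if a joint passes its speed limit or range.

## Robot

A 6-joint arm with a two-finger parallel gripper is mounted at the origin on the work surface. World frame = base frame: x ahead of the robot, y to its left, z up, the work surface at z = 0. Lengths are in mm, angles in rad, forces in N, time in s.
With the tool pointing down it reaches from about 350 to 875 mm from the base axis. Payload 4.2 kg.
Tool frame: the origin (TCP) lies on the centre line of the jaws, within the pads' length; the fingertips stand 17 mm ahead of it and the grasp point (between the pads) lies 2 mm behind it; z points along the fingers, y is the line along which they close (so a half turn about z gives the same grasp; the last joint's range is limited). The gripper opens to 85 mm and grips with 20 to 120 N. Pads are 22 mm wide; open, the fingers measure 114 mm over their backs; the gripper's body (76 mm by 85 mm) begins 54 mm behind the grasp point. The pads swing forward as they close: fully open they stand 13 mm farther back than shut.
Start: joints at [1.391, 0.385, 0.008, 0, -1.194, -0.259], TCP at [265.5, 565.782, 248.312] pointing down, gripper open.
Joint ranges: [-3.14, 3.14], [-1.21, 2.06], [-1.07, 1.41], [-3.16, 2.05], [-2.99, -0.16], [-3.1, 3.1]. Speed limits (rad/s): [2.79, 2.79, 3.14, 3.14, 3.14, 3.14].

## Interface

Orientations are given as a unit quaternion [x, y, z, w].
In Python, from rig import r gives the robot as it stands.
- The arm moves only by the tool servo_tool, never from a script. Its argument "steps" is a list that holds one entry, the list of rows, each a list of 4 numbers: the shift along the tool's x, y, z in mm, then the turn about the tool's z in rad. A call has 1 to 10 rows; each row shifts and turns the commanded pose from where the row before left it, along the tool's axes as they then stand; what a row does not reach is not made up. A row lasts 1/12 s, in which the tool goes at most 41.7 mm and 7.16 degrees, less where a joint would pass 70% of its speed; a pose out of reach is approached as far as the arm can. A call is refused whole if a number of a shift passes 41.7 or a number of a turn 0.125, either way. A call with a gripper value outside its range is refused whole. "gripper" is the opening, from 0 (shut) to 1 (fully open), set as the call begins (left out, the last holds). The fingers move at their own pace and stop on an object; the grip force is fixed at half the most. Time passes only in rows, so rows that do not move let the fingers close. It gives the time, the measured TCP pose, the force, the opening and the grip force at its end, in the units of the state.
- r.sense(): the state, without advancing time (a new reading comes with each control period).
- r.get_image(name): name is "side" or "top" or "wrist"; returns the picture (384x512x3 uint8, blue, green, red); there is no depth.
- r.camera_params(name): a dict with "fx", "fy", "cx", "cy" (pixels), "camera_from_world" (4x4, takes a point from world to camera coordinates). Camera axes: x right, y down, z forward; pixel columns grow to the right and rows downward; lengths in mm; the calibration is good to about 2 mm. A picture is of the moment at which its call begins: read the wrist's pose just before it. camera_params takes no time and is no camera call; for the wrist camera it gives the pose at the moment of the call.
- r.finish_job(): hands the job in; it is judged then, once.
The state is a dict: "t": time; "qpos": joint angles; "joint_velocities": joint speeds; "joint_torque": joint torques, N m; "tool_pos": TCP position; "ee_rot": TCP orientation; "contact_force": force on the tool from outside, world axes, zero at the start; "torque": the same for the moment, N m; "finger_gap": finger opening in mm; "gripper_force": force on a finger pad.
Only numpy, scipy, OpenCV 4.12 (cv2) and the standard library are available. Lean on these libraries where they do the work, as an engineer would, in place of code of your own. Each camera call takes 0.05 s, during which the arm holds its last target. There are 200 camera calls.

## Working session

There is one attempt and no reset: what is moved stays moved. The work goes in short steps, Python scripts to look and compute and a tool call to move; the robot and the scene stay as the last step left them, time stands still between calls to the robot, and variables do not carry over. Pictures are saved under pics/ and viewed, at most 10 in all, crops included, and the job is handed in when it is done.

Besides the shell and the picture viewer there is one more tool, called after ">>>" as name([rows], argument=value, ...), one row to a line, values as JSON. servo_tool: Moves the arm, as the interface text tells. Its arguments: {"type":"object","properties":{"steps":{"type":"array","items":{"type":"array","items":{"type":"array","items":{"type":"number"}}}},"gripper":{"type":"number"}},"required":["steps"]}

```bash
mkdir -p pics; python3 - <<'E'
from rig import r
import cv2
s=r.sense();print(s['t'],s['tool_pos'],s['ee_rot'],s['finger_gap'],s['contact_force'])
for n in("top","side"):
    cv2.imwrite(f"pics/{n}0.png",cv2.resize(r.get_image(n),(800,600),interpolation=cv2.INTER_CUBIC))
E
```

```text
0.0 [265.28694032 565.28775953 247.22300689] [ 9.76009804e-01 -2.17723790e-01 -1.83249426e-04  1.08635217e-03] 85.11707243595843 [-0.43336942  0.76961359 -0.50239617]
```

View pics/top0.png

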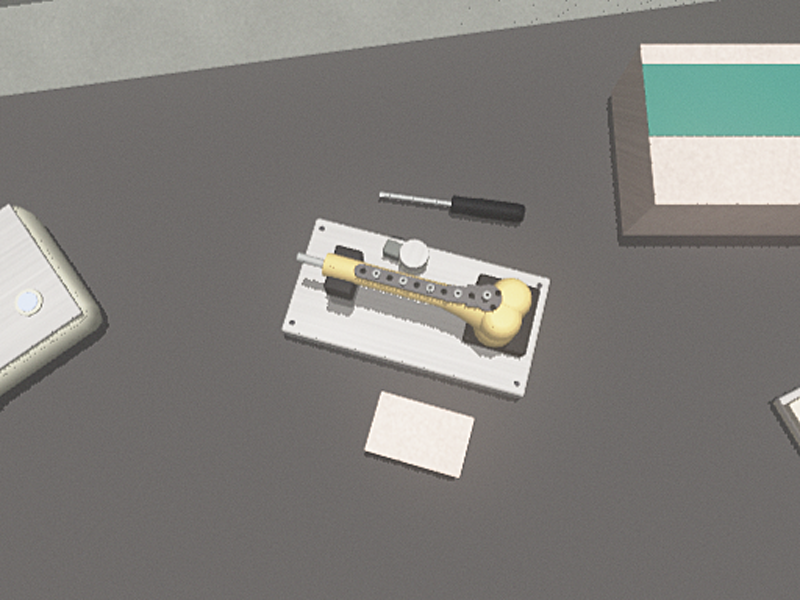

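View pics/side0.png

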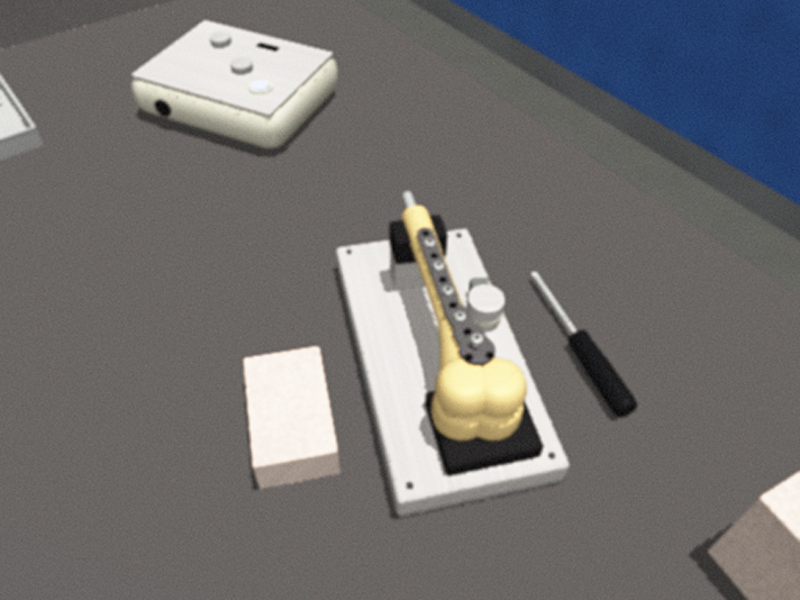

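The top view shows the heads at about (487,295), (458,293), (430,288), (403,281) and (376,273), running broad to narrow. In the side view, head 1 at (476,339) may stand higher. I'll enlarge both views and compute positions.

```bash
cat > h.py <<'E'
import numpy as np
from rig import r
def ray(n,u,v,z):
    p=r.camera_params(n);T=np.linalg.inv(p["camera_from_world"])
    d=T[:3,:3]@np.array([(u-p["cx"])/p["fx"],(v-p["cy"])/p["fy"],1]);o=T[:3,3]
    return o+d*(z-o[2])/d[2]
def proj(n,X):
    p=r.camera_params(n);c=p["camera_from_world"]@np.append(X,1)
    return np.array([p["fx"]*c[0]/c[2]+p["cx"],p["fy"]*c[1]/c[2]+p["cy"]])
E
python3 - <<'E'
from h import *
import cv2
px=[(487,295),(458,293.5),(430,288),(403,281),(376,273)]
P=np.array([ray("top",u*.64,v*.64,129) for u,v in px]);print(P.round(1))
B=np.array([[-64,-7],[-32,-2],[0,0],[32,0],[64,0]])
# rigid fit
a=P[:,:2]-P[:,:2].mean(0);b=B-B.mean(0)
U,S,V=np.linalg.svd(b.T@a);D=np.diag([1,np.linalg.det(V.T@U.T)]);R=V.T@D@U.T
t=P[:,:2].mean(0)-R@B.mean(0);print("yaw",np.arctan2(R[1,0],R[0,0]),"t",t);Q=B@R.T+t;print(Q.round(1),(Q-P[:,:2]).round(1))
for q in Q: print([proj("side",[*q,z]).round(1).tolist() for z in(129,136)],[proj("top",[*q,z]).round(1).tolist() for z in(129,136)])
a=r.get_image("side")[140:240,260:325];b=r.get_image("top")[160:205,220:330]
a=cv2.resize(a,None,fx=6,fy=6,interpolation=3);b=cv2.resize(b,None,fx=6,fy=6,interpolation=3)
cv2.imwrite("pics/sc.png",a);cv2.imwrite("pics/tc.png",b)
E
```

```text
[[ 569.5 -111.2  129. ]
 [ 576.2  -79.   129. ]
 [ 587.4  -48.6  129. ]
 [ 600.1  -19.6  129. ]
 [ 614.2    9.5  129. ]]
yaw 1.1610515882366623 t [587.83618394 -49.0643366 ]
[[ 568.8 -110.6]
 [ 576.9  -79.2]
 [ 587.8  -49.1]
 [ 600.6  -19.7]
 [ 613.3    9.6]] [[-0.8  0.7]
 [ 0.7 -0.2]
 [ 0.5 -0.4]
 [ 0.4 -0.2]
 [-0.8  0.1]]
[[304.6, 218.0], [305.2, 214.8]] [[311.4, 189.3], [312.0, 188.3]]
[[294.0, 200.6], [294.5, 197.4]] [[293.2, 187.4], [293.6, 186.4]]
[[286.1, 184.0], [286.4, 180.7]] [[275.4, 184.0], [275.6, 183.0]]
[[280.0, 168.3], [280.3, 164.9]] [[258.0, 179.6], [258.0, 178.5]]
[[274.2, 153.5], [274.5, 150.1]] [[240.6, 175.2], [240.5, 174.1]]
```

View pics/sc.png

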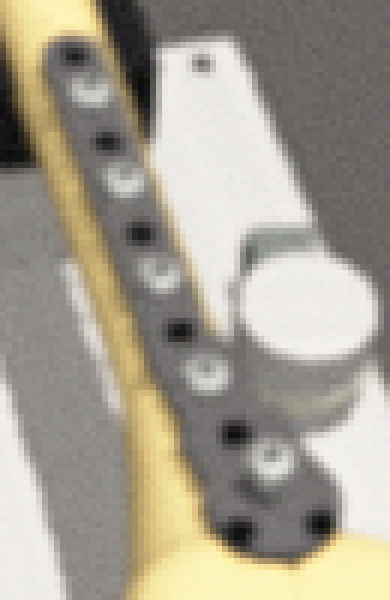

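View pics/tc.png

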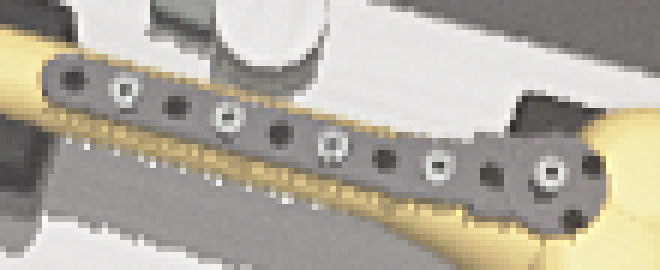

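Head 1, at the broad end, is the proud one. In the side view it sits about 3.5 px above the offset that the other four share, it casts a shadow, and it looks bigger. I'll close the gripper and move above it.

>>> servo_tool([
  [[28,24,0,0],[28,24,0,0],[28,24,0,0],[28,24,0,0],[28,24,0,0],[28,24,0,0],[28,24,0,0],[28,24,0,0],[28,24,0,0],[28,24,0,0]],
], gripper=0)

```text
t: 1.03
tool_pos: [417.2, 227.8, 248.4]
ee_rot: [0.976, -0.217, 0.0, -0.0]
contact_force: [0.8, 0.9, 0.5]
finger_gap: 0.1
gripper_force: 0.0
```

>>> servo_tool([
  [[28,24,0,0],[28,24,0,0],[28,24,0,0],[28,24,0,0],[28,24,0,0],[28,24,0,0],[28,24,0,0],[28,24,0,0],[20,18,10,0],[0,0,10,0]],
])

```text
t: 1.87
tool_pos: [550.3, -68.0, 227.9]
ee_rot: [0.975, -0.22, 0.001, 0.0]
contact_force: [0.9, -0.4, -0.6]
finger_gap: 0.3
gripper_force: 0.0
```

```bash
cat >> h.py <<'E'
from scipy.spatial.transform import Rotation
Q=np.array([[568.8,-110.6],[576.9,-79.2],[587.8,-49.1],[600.6,-19.7],[613.3,9.6]])
def go():
    s=r.sense();R=Rotation.from_quat(s["ee_rot"]).as_matrix()
    print(s["t"],s["tool_pos"].round(1),s["contact_force"].round(2),s["finger_gap"],"z",R[:,2].round(3))
    for i,q in enumerate(Q): print(i+1,(R.T@(np.array([*q,(136 if i==0 else 129)+17])-s["tool_pos"])).round(1))
E
python3 - <<'E'
from h import *
import cv2
go()
im=r.get_image("wrist");cv2.imwrite("pics/w1.png",im)
for i,q in enumerate(Q):print(proj("wrist",[*q,136 if i==0 else 129]))
E
```

```text
1.8667 [550.3 -68.  227.9] [ 0.94 -0.4  -0.57] 0.26248036381806344 z [ 0.001 -0.001 -1.   ]
1 [34.9 30.6 75. ]
2 [28.7 -1.3 82. ]
3 [ 25.7 -33.2  82. ]
4 [ 24.6 -65.2  82. ]
5 [ 23.5 -97.1  82. ]
[303.41055442 150.10039731]
[256.0028681  157.24199939]
[210.55956954 161.58536738]
[164.9630599  163.07843998]
[119.67012104 164.63424571]
```

View pics/w1.png

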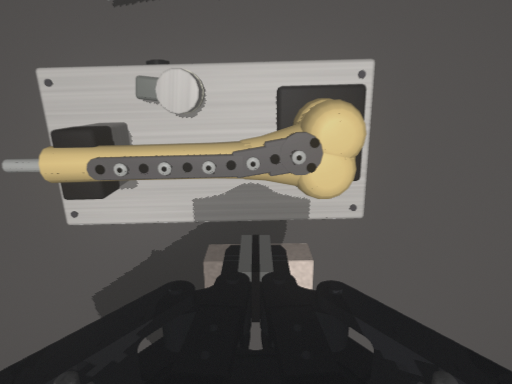

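The wrist view shows the heads at (299,157), (253,163), (208,168), (164,168) and (120,170). They lie about 4 mm nearer the gripper than predicted, possibly because the arm was still moving. I'll go closer and look again.

>>> servo_tool([
  [[10,10,14,0],[10,10,14,0],[9,10,14,0],[0,0,0,0],[0,0,0,0],[0,0,0,0]],
])

```text
t: 2.42
tool_pos: [562.3, -102.9, 187.0]
ee_rot: [0.976, -0.217, 0.0, -0.0]
contact_force: [-1.0, -0.1, 0.5]
finger_gap: -0.0
gripper_force: 0.0
```

```bash
python3 - <<'E'
from h import *
import cv2
go()
im=r.get_image("wrist");cv2.imwrite("pics/w2.png",im)
for i,q in enumerate(Q):print(proj("wrist",[*q,136 if i==0 else 129]))
s=r.sense();print(s["tool_pos"],proj("wrist",s["tool_pos"]-[0,0,17]))
E
```

```text
2.4167 [ 562.3 -102.9  187. ] [-1.01 -0.09  0.49] -0.00923402907938691 z [ 0.001 -0.    -1.   ]
1 [ 9.1  4.2 34.1]
2 [  3.1 -27.7  41.1]
3 [  0.2 -59.5  41.1]
4 [ -0.7 -91.6  41.1]
5 [  -1.6 -123.5   41.1]
[265.29597216 210.28616287]
[212.8379702  215.58666455]
[161.1970801 219.9589011]
[109.29828814 221.24713032]
[ 57.77199936 222.60469292]
[ 562.53132647 -102.81469824  187.42164489] [258.24125564 251.20160305]
```

View pics/w2.png

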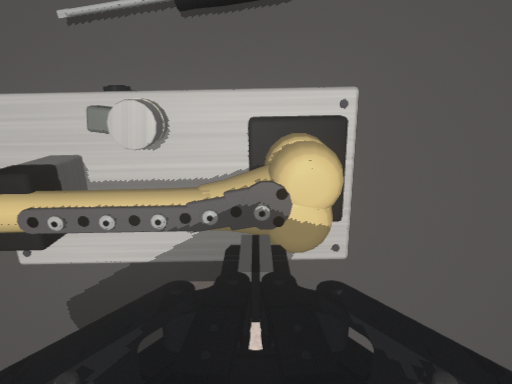

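Heads are now at (262,213), (210,217), (158,222), (107,223) and (55,224), within about 1–2 mm of prediction. I'll descend onto head 1.

>>> servo_tool([
  [[4,2,10,0],[4,1,10,0],[0,0,6,0],[0,0,3,0],[0,0,1,0],[0,0,1,0],[0,0,1,0],[0,0,1,0],[0,0,0,0],[0,0,0,0]],
])

```text
t: 3.3
tool_pos: [568.2, -109.8, 153.5]
ee_rot: [0.976, -0.218, 0.0, -0.0]
contact_force: [0.4, -1.0, -0.3]
finger_gap: 0.0
gripper_force: 0.0
```

>>> servo_tool([
  [[0,0,1,0],[0,0,1,0],[0,0,1,0],[0,0,1,0],[0,0,0,0],[0,0,0,0]],
])

```text
t: 3.8
tool_pos: [568.4, -109.8, 149.8]
ee_rot: [0.976, -0.218, 0.0, 0.0]
contact_force: [-0.5, 0.4, 3.5]
finger_gap: -0.2
gripper_force: 1.9
```

```bash
python3 - <<'E'
from h import *
import cv2
go()
im=r.get_image("wrist");cv2.imwrite("pics/w3.png",cv2.resize(im[150:300,150:350],None,fx=4,fy=4,interpolation=3))
E
```

```text
3.8 [ 568.4 -109.8  149.8] [-0.46  0.4   3.49] -0.24298010050254684 z [ 0.001 -0.    -1.   ]
1 [ 0.7  0.5 -3.2]
2 [ -5.3 -31.3   3.8]
3 [ -8.2 -63.2   3.8]
4 [ -9.1 -95.3   3.8]
5 [ -10.1 -127.2    3.8]
```

View pics/w3.png

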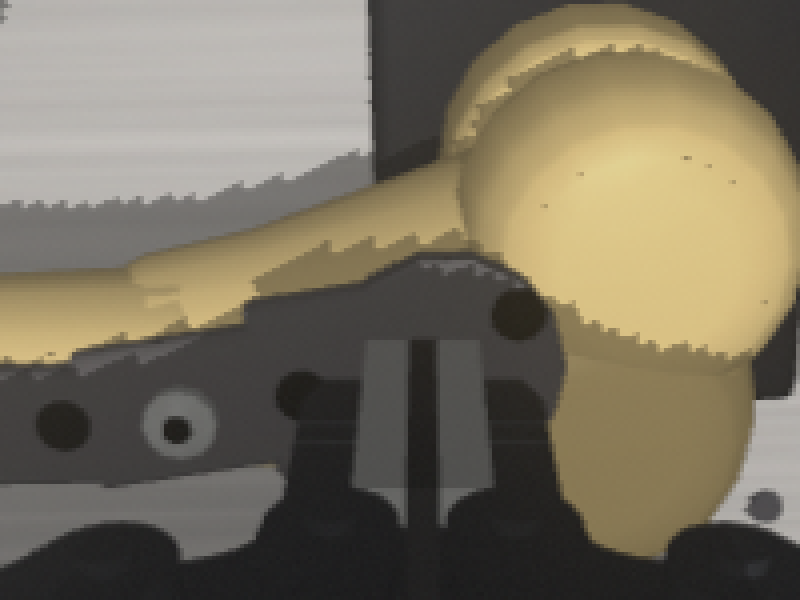

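The picture shows the fingertips over head 1, with head 2 visible at left at (180,425). The 3.5 N reading at this height means head 1 is touched, and it is the proud one. On to heads 2–5.

>>> servo_tool([
  [[0,0,-10,0],[-3,-16,0,0],[-3,-16,0,0],[0,0,8,0],[0,0,4,0],[0,0,2,0],[0,0,2,0],[0,0,1,0],[0,0,0,0],[0,0,0,0]],
])

```text
t: 4.68
tool_pos: [576.0, -78.6, 142.6]
ee_rot: [0.976, -0.218, -0.0, 0.0]
contact_force: [-2.6, 1.2, 3.0]
finger_gap: -0.1
gripper_force: 2.0
```

>>> servo_tool([
  [[0,0,0,0],[0,0,0,0]],
])

```text
t: 4.85
tool_pos: [576.0, -78.6, 142.5]
ee_rot: [0.976, -0.218, -0.0, 0.0]
contact_force: [-2.2, 0.7, 4.2]
finger_gap: -0.1
gripper_force: 2.0
```

```bash
python3 -c "
from h import *
go()"
```

```text
4.85 [576.  -78.6 142.5] [-2.24  0.71  4.16] -0.06356390026999832 z [-0.001 -0.    -1.   ]
1 [  7.1  32.  -10.4]
2 [ 1.1  0.2 -3.5]
3 [ -1.8 -31.7  -3.5]
4 [ -2.8 -63.8  -3.5]
5 [ -3.7 -95.7  -3.5]
```

Contact on head 2 is about 4 N. Next are heads 3, 4 and 5.

>>> servo_tool([
  [[0,0,-9,0],[-2,-16,0,0],[0,-16,0,0],[0,0,4,0],[0,0,2,0],[0,0,2,0],[0,0,1,0],[0,0,0,0],[0,0,0,0],[0,0,0,0]],
])

```text
t: 5.68
tool_pos: [588.6, -48.5, 142.8]
ee_rot: [0.976, -0.218, 0.001, -0.0]
contact_force: [0.5, 1.9, 4.5]
finger_gap: 0.3
gripper_force: 1.9
```

>>> servo_tool([
  [[0,0,-9,0],[-1,-16,0,0],[0,-16,0,0],[0,0,4,0],[0,0,2,0],[0,0,2,0],[0,0,1,0],[0,0,0,0],[0,0,0,0],[0,0,0,0]],
])

```text
t: 6.52
tool_pos: [601.1, -19.1, 142.8]
ee_rot: [0.976, -0.218, 0.0, -0.0]
contact_force: [-0.0, 2.7, 3.3]
finger_gap: -0.1
gripper_force: 1.9
```

>>> servo_tool([
  [[0,0,-9,0],[-1,-16,0,0],[0,-16,0,0],[0,0,4,0],[0,0,2,0],[0,0,2,0],[0,0,1,0],[0,0,0,0],[0,0,0,0],[0,0,0,0]],
])

```text
t: 7.35
tool_pos: [613.8, 10.4, 142.8]
ee_rot: [0.976, -0.218, 0.001, -0.0]
contact_force: [-0.2, 2.6, 3.2]
finger_gap: -0.2
gripper_force: 1.9
```

```bash
python3 - <<'E'
from h import *
import cv2
go()
im=r.get_image("wrist");cv2.imwrite("pics/w4.png",im)
E
```

```text
7.35 [613.8  10.4 142.8] [-0.21  2.65  3.2 ] -0.2250128422459076 z [ 0.001  0.    -1.   ]
1 [ 10.7 128.6 -10.3]
2 [ 4.7 96.7 -3.2]
3 [ 1.7 64.9 -3.2]
4 [ 0.8 32.8 -3.2]
5 [-0.1  0.9 -3.2]
```

View pics/w4.png

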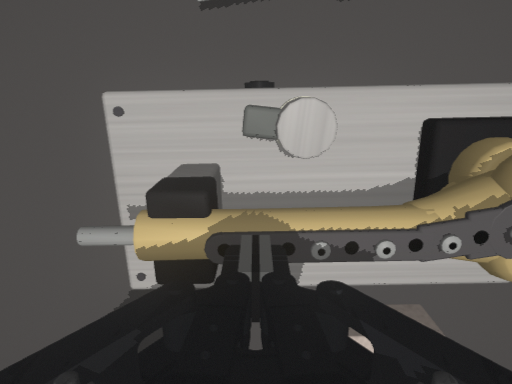

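The picture shows the fingertips on head 5, with heads 4, 3 and 2 at (320,250), (386,249) and (452,244). All five have been touched, each at 3–4 N. I'll go back to the proud head 1.

>>> servo_tool([
  [[0,0,-15,0],[0,0,-15,0],[2,32,0,0],[2,32,0,0],[3,32,0,0],[3,32,0,0],[0,0,0,0],[0,0,10,0],[0,0,7,0],[0,0,0,0]],
])

```text
t: 8.23
tool_pos: [566.8, -109.5, 152.7]
ee_rot: [0.976, -0.218, -0.002, 0.0]
contact_force: [-1.0, 0.9, 0.1]
finger_gap: -0.3
gripper_force: 0.5
```

>>> servo_tool([
  [[0,0,2,0],[0,0,1,0],[0,0,1,0],[0,0,1,0],[0,0,1,0],[0,0,0,0],[0,0,0,0],[0,0,0,0],[0,0,0,0],[0,0,0,0]],
])

```text
t: 9.07
tool_pos: [568.4, -109.6, 149.6]
ee_rot: [0.976, -0.218, 0.0, -0.0]
contact_force: [-1.5, 2.9, 3.8]
finger_gap: -0.0
gripper_force: 2.0
```

```bash
python3 - <<'E'
from h import *
import cv2
go()
im=r.get_image("side")[140:260,240:400];cv2.imwrite("pics/s5.png",cv2.resize(im,None,fx=4,fy=4,interpolation=3))
E
```

```text
9.0667 [ 568.4 -109.6  149.6] [-1.5   2.9   3.76] -0.005523968702578541 z [ 0.001  0.    -1.   ]
1 [ 0.8  0.7 -3.4]
2 [ -5.2 -31.2   3.6]
3 [ -8.1 -63.    3.6]
4 [ -9.  -95.1   3.6]
5 [ -10.  -127.     3.6]
```

View pics/s5.png

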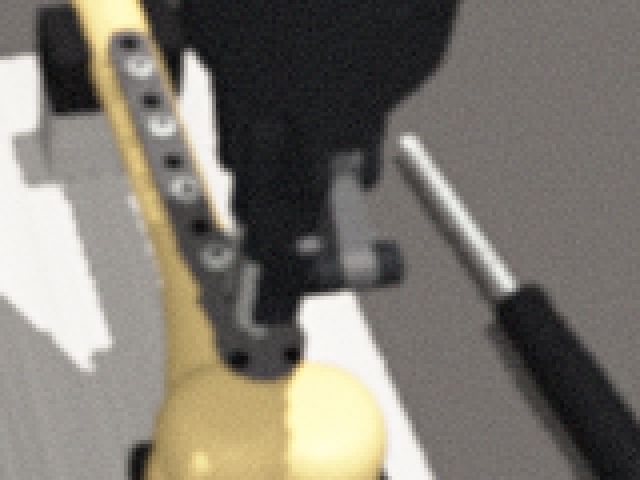

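The side view shows the fingertips resting on head 1 at about (268,328), clear of head 2 at (215,255). The force is steady at about 3.8 N, so I'm handing in.

```bash
python3 -c "
from rig import r
print(r.finish_job())"
```

```text
the job is handed in; nothing more can be done
None
```

I touched all five heads in order from broad to narrow end, at about 3–4 N each, then handed the job in with the fingertips resting on the proud screw (hole 1, broad end) at about 3.8 N; no verdict came back.

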